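# True a spoked wheel by counted quarter turns

## Task

True the wheel on the craft table with the T-handled spoke key: starting at the first spoke nipple clockwise from the plywood joint block, slide the key gently all the way down over the nipple and tighten it clockwise (seen from above) by exactly one quarter turn, then tighten the next nipple clockwise around the rim by exactly two quarter turns. Feel for the play in the key, never push hard on the wheel or its nipples, then stand the key upright back in its round wooden rest and let go; leave the other three nipples and everything else on the table alone.

Things in the scene. Friction and masses are not known exactly. Their poses are not given: they have to be found in the camera images.
- wheel: plywood hoop (outer radius 106, inner 68, flat upper face 40 above the table) clamped flat on a low black turntable; it cannot move. Origin: centre at table height, z up. Five thin steel spokes run to five upright square brass nipples on the hoop, 87 from the centre, 72 degrees apart, numbered 1 to 5 clockwise seen from above; nipple 1 is on the wheel's x axis.
- joint_block (a point): centre of the plywood joint block (34 x 22, 12 high) glued on top of the hoop half-way between nipples 5 and 1, so nipple 1 is the first one clockwise from it
- key_grip (a point): the loose upright spoke key, 82 tall, 0.17 kg: centre of its black T-handle, a bar 50 long (x), 16 thick (y), 28 high (z); 68 above the key's foot. Take it across the 16 from above. Below it a round shaft (dia 14) and a steel square barrel 24 x 24, 22 high.
- key_foot (a point): centre of the key's foot = mouth of its square socket, 15.6 wide, 16 deep, sides parallel to the key's x (along the handle) and y. On a nipple it has 0.8 play on each side and about 7 degrees of lost motion each way: the nipple turns only once the play is taken up.
- rest: the key's rest: a round shallow wooden dish fixed to the table, outer radius 32, inner radius 26, rim 12 high, inner floor 4 above the table. Origin: its centre at table height. The key starts standing in it.
- post1: nipple 1's steel collar, fixed on the hoop: radius 11, 4 high, origin at the centre of its underside, on the nipple's axis. The brass nipple is a square 14 x 14 (13.8 near the top) from 4 to 14 above the origin, then tapering evenly to 8 x 8 at 18. With the key fully down its foot rests on the collar, 4 above the origin. At joint 0 the nipple's flats are parallel to this body's x and y.
- nip1 (a joint): turn of nipple 1 in rad, 0 at the start, growing clockwise seen from above; a quarter turn is 1.571. It drags with a steady 0.06 to 0.085 N m and stays where it is left.
- post2: nipple 2's steel collar and nipple, same shape, sizes and axes as at nipple 1 (body post1)
- nip2 (a joint): turn of nipple 2 in rad, 0 at the start, growing clockwise seen from above; a quarter turn is 1.571. It drags with a steady 0.06 to 0.085 N m and stays where it is left.
- post3: nipple 3's steel collar and nipple, same shape, sizes and axes as at nipple 1 (body post1)
- nip3 (a joint): turn of nipple 3 in rad, 0 at the start, growing clockwise seen from above; a quarter turn is 1.571. It drags with a steady 0.06 to 0.085 N m and stays where it is left.
- post4: nipple 4's steel collar and nipple, same shape, sizes and axes as at nipple 1 (body post1)
- nip4 (a joint): turn of nipple 4 in rad, 0 at the start, growing clockwise seen from above; a quarter turn is 1.571. It drags with a steady 0.06 to 0.085 N m and stays where it is left.
- post5: nipple 5's steel collar and nipple, same shape, sizes and axes as at nipple 1 (body post1)
- nip5 (a joint): turn of nipple 5 in rad, 0 at the start, growing clockwise seen from above; a quarter turn is 1.571. It drags with a steady 0.06 to 0.085 N m and stays where it is left.
- hubcap: bystander, leave alone: loose wooden disc, radius 19, 12 high, lying on the wheel's hub; origin under its centre
- jar: bystander, leave alone: amber glass jar, radius 27, 70 high, standing on the table; origin under its centre
- bobbin: bystander, leave alone: small wooden bobbin, radius 17, 30 high, standing on the table; origin under its centre
- blanks: bystander, leave alone: stack of plywood coaster blanks, 90 x 90 x 40; origin under its centre
- glue: bystander, leave alone: white glue bottle, radius 25, 130 high; origin under its centre
- camera: bystander, leave alone: small white and black camera, about 110 wide and 80 high; origin under its body
- driver: bystander, leave alone: screwdriver lying on the table; origin under it
There are look-alikes about, which are no part of the job. Leave any pink or turquoise look-alike of the part that bears key_grip alone.

How it is judged:
By the outcome, as a careful person would: the job done as asked, in the order asked, and still so for the second after the job is handed in, with the robot touching nothing.
It also fails if it takes over 72 s, if anything falls off the work surface, if the arm or the gripper's body presses on something with over 40 N, if the wrist force passes 120 N, or if a joint passes its speed limit or range.

## Robot

A 6-joint arm with a two-finger parallel gripper is mounted at the origin on the work surface. World frame = base frame: x ahead of the robot, y to its left, z up, the work surface at z = 0. Lengths are in m, angles in rad, forces in N, time in s.
With the tool pointing down it reaches from about 0.35 to 0.775 m from the base axis. Payload 5.5 kg.
Tool frame: the origin (TCP) lies at the very end of the fingers, on their centre line; the grasp point (between the pads) lies 19 mm behind it; z points along the fingers, y is the line along which they close (so a half turn about z gives the same grasp; the last joint's range is limited). The gripper opens to 85 mm and grips with 20 to 120 N. Pads are 22 mm wide; open, the fingers measure 114 mm over their backs; the gripper's body (76 mm by 85 mm) begins 54 mm behind the grasp point. The pads swing forward as they close: fully open they stand 13 mm farther back than shut.
Start: joints at [1.181, 0.313, 0.046, 1.304, 0, 1.431], TCP at [0.142, 0.557, 0.231] pointing down, gripper open.
Joint ranges: [-2.76, 2.76], [-0.86, 1.69], [-1.03, 1.26], [-2.2, 2.34], [-1.47, 1.5], [-3.14, 3.14]. Speed limits (rad/s): [2.57, 2.57, 3.14, 3.14, 3.14, 3.14].

## Interface

Orientations are given as a unit quaternion [w, x, y, z].
In Python, from workcell import env, cams, ticket, spotter gives the robot as it stands.
- The arm moves only by the tool jog_arm, never from a script. Its argument "increments" is a list that holds one entry, the list of rows, each a list of 7 numbers: the shift along the tool's x, y, z in units of 0.25 m (1.0 is 0.25 m), then the turn, a rotation vector about the tool's x, y, z in units of 180 degrees (1.0 is 180 degrees), then the closure in counts, from 0 (fully open) to 255 (shut). A call has 1 to 20 rows; each row shifts and turns the commanded pose from where the row before left it, along the tool's axes as they then stand; what a row does not reach is not made up. A row lasts 1/10 s, in which the tool goes at most 50 mm and 8.59 degrees, less where a joint would pass 70% of its speed; a pose out of reach is approached as far as the arm can. A call with a number of a shift or a turn outside -1 to 1 is refused whole. A call with a gripper value outside its range is refused whole. The fingers move at their own pace and stop on an object; "force" is the grip in N (left out, the last holds). Time passes only in rows, so rows that do not move let the fingers close. It gives the time, the measured TCP pose, the force, the opening and the grip force at its end, in the units of the state.
- env.get_state(): the state, without advancing time (a new reading comes with each control period).
- cams.read_camera(name): name is "scene" or "side" or "wrist"; returns a dict with "pixels" (400x640x3 uint8, red, green, blue), "fx", "fy", "cx", "cy" (pixels), "xyz" and "attitude" of the camera in the world; the wrist camera has in their place "mount" (4x4, takes a point from camera to tool coordinates, whose origin is the TCP and whose axes are the flange's). Camera axes: x right, y down, z forward; pixel columns grow to the right and rows downward; lengths in m; the calibration is good to about 2 mm. A picture is of the moment at which its call begins: read the wrist's pose just before it. There is no depth.
- ticket.hand_in(): hands the job in; it is judged then, once.
Trained networks look in the newest picture that a camera, given by its name, has taken for a name from the list of things; names that differ only in an ending like _2 or _b are one class to them, and where a whole thing is asked for, a point or a joint stands for the part that bears it (a point fixed in the world has none). Each returns a list of dicts, best first, with "conf" (0 to 1); they miss things now and then, are a little off and sometimes report something else, mostly with a low value. They report only what shows in the picture. A call takes as long as a camera call. They do not tell look-alikes from the thing itself.
- spotter.find_in(target, camera): "uv" ([column, row] in pixels, amid what is visible of it).
- spotter.cut_out(target, camera): "region" (400x640 bool, what is visible of it) and "uv" ([column, row] in pixels, amid what is visible of it).
- spotter.landmark_of(target, camera): "uv" ([column, row] in pixels: a listed point, or the origin of a listed thing).
The state is a dict: "clock": time; "joint_pos": joint angles; "qvel": joint speeds; "tau": joint torques, N m; "tcp_pos": TCP position; "orientation": TCP orientation; "wrist_force": force on the tool from outside, world axes, zero at the start; "ft_torque": the same for the moment, N m; "finger_gap": finger opening in m; "grip_force": force on a finger pad.
Only numpy, scipy, OpenCV 4.12 (cv2) and the standard library are available. Lean on these libraries where they do the work, as an engineer would, in place of code of your own. Each camera call takes 0.05 s, during which the arm holds its last target. There are 200 camera calls.

## Working session

There is one attempt and no reset: what is moved stays moved. The work goes in short steps, Python scripts to look and compute and a tool call to move; the robot and the scene stay as the last step left them, time stands still between calls to the robot, and variables do not carry over. Pictures are saved under pics/ and viewed, at most 10 in all, crops included, and the job is handed in when it is done.

Besides the shell and the picture viewer there is one more tool, called by a JSON object that holds its "method" and its "body". jog_arm: Moves the arm, as the interface text tells. Shifts and turns lie within -1 to 1; 1 stands for 0.25 m of shift or 180 degrees of turn. Its arguments: {"type":"object","properties":{"increments":{"type":"array"},"force":{"type":"number"}},"required":["increments"]}

```bash
mkdir -p pics; cat > h.py <<'E'
import numpy as np,cv2
from scipy.spatial.transform import Rotation as R
from workcell import env,cams,ticket,spotter
def rot(q): return R.from_quat([q[1],q[2],q[3],q[0]]).as_matrix()
def att(a):
    a=np.array(a,float)
    return a if a.shape==(3,3) else rot(a)
def shot(name):
    s=env.get_state(); c=cams.read_camera(name)
    K=np.array([[c['fx'],0,c['cx']],[0,c['fy'],c['cy']],[0,0,1]])
    if 'mount' in c:
        T=np.eye(4);T[:3,:3]=rot(s['orientation']);T[:3,3]=s['tcp_pos'];T=T@np.array(c['mount'])
        Rm,t=T[:3,:3],T[:3,3]
    else: Rm,t=att(c['attitude']),np.array(c['xyz'])
    return c['pixels'],K,Rm,t
def onplane(uv,z,cam):
    _,K,Rm,t=cam
    d=Rm@np.linalg.inv(K)@np.array([uv[0],uv[1],1]); return t+d*(z-t[2])/d[2]
def proj(p,cam):
    _,K,Rm,t=cam; q=K@(Rm.T@(np.array(p)-t)); return q[:2]/q[2]
E
python3 - <<'E'
from h import *
s=env.get_state();print({k:np.round(v,3).tolist() for k,v in s.items()})
for n in ['scene','side','wrist']:
    cam=shot(n);cv2.imwrite(f'pics/{n}0.png',cam[0][:,:,::-1])
    print(n,cam[3].round(3),cam[2].round(3).tolist(),cam[1][0,0])
    for t,z in [('key_grip',.072),('key_foot',.004),('rest',0),('wheel',0),('joint_block',.046),('post1',.04),('hubcap',.04),('jar',0),('bobbin',0),('glue',0),('camera',0),('blanks',0),('driver',0)]:
        for r in spotter.landmark_of(t,n): print(' ',t,np.round(r['uv'],1),round(r['conf'],2),onplane(r['uv'],z,cam).round(4))
E
```

```text
{'clock': 0.0, 'joint_pos': [1.181, 0.314, 0.045, 1.304, 0.0, 1.431], 'qvel': [0.002, -0.001, -0.002, 0.001, 0.001, 0.0], 'tau': [-0.001, -48.062, 29.854, 0.019, -0.0, 0.0], 'tcp_pos': [0.142, 0.557, 0.23], 'orientation': [-0.0, 0.125, 0.992, -0.001], 'wrist_force': [-0.382, -0.108, 0.18], 'ft_torque': [-0.01, -0.017, -0.026], 'grip_force': 0.0, 'finger_gap': 0.086}
scene [ 1.497 -0.435  0.929] [[0.402, 0.607, -0.686], [0.916, -0.267, 0.301], [-0.001, -0.749, -0.663]] 437.99054750775684
  key_grip [379.5 172.6] 0.61 [0.5786 0.1564 0.072 ]
  key_grip [406.8 156.4] 0.6 [0.5397 0.2802 0.072 ]
  key_grip [402.3 183. ] 0.59 [0.6514 0.1952 0.072 ]
  key_grip [362.3 149.8] 0.58 [0.4477 0.1635 0.072 ]
  key_foot [402.5 171.4] 0.71 [0.5315 0.2781 0.004 ]
  key_foot [381.  184.4] 0.65 [0.5623 0.1774 0.004 ]
  key_foot [397.6 203. ] 0.59 [0.6626 0.1805 0.004 ]
  key_foot [424.6 184.3] 0.59 [0.6195 0.3087 0.004 ]
  key_foot [363.4 168. ] 0.47 [0.4612 0.1651 0.004 ]
  rest [377.7 184.3] 0.66 [0.5534 0.1704 0.    ]
  rest [209.2 263.1] 0.61 [ 0.6621 -0.4126  0.    ]
  wheel [275.6 219.1] 0.62 [ 0.
[... 2141 characters left out ...]
104  0.04  ]
  hubcap [345.9 184.5] 0.65 [ 0.5604 -0.1875  0.04  ]
  jar [290.  167.4] 0.97 [ 0.737  -0.2684  0.    ]
  bobbin [392.2 276.9] 0.55 [0.4046 0.0499 0.    ]
  bobbin [315.7 286.6] 0.47 [0.5604 0.1193 0.    ]
  glue [321.9 143.5] 0.65 [ 0.6784 -0.4066  0.    ]
  glue [345.6 181.4] 0.19 [ 0.5719 -0.248  -0.    ]
  camera [219.8 255. ] 0.86 [0.7965 0.0892 0.    ]
  camera [312.3 186.9] 0.64 [ 0.6538 -0.2018  0.    ]
  camera [313.7 304.9] 0.39 [0.5524 0.1662 0.    ]
  blanks [206.4 344.1] 0.93 [0.7295 0.3082 0.    ]
  driver [256.2 211.9] 0.95 [ 0.7658 -0.0695  0.    ]
wrist [0.078 0.572 0.372] [[0.247, 0.936, 0.25], [0.969, -0.239, -0.063], [0.001, 0.258, -0.966]] 316.5612297632264
```

View pics/scene0.png

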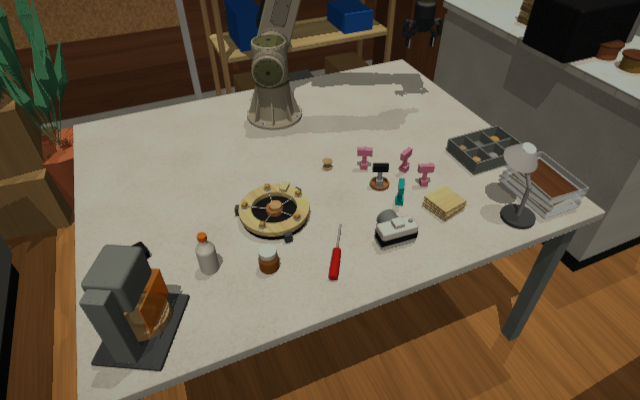

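View pics/wrist0.png

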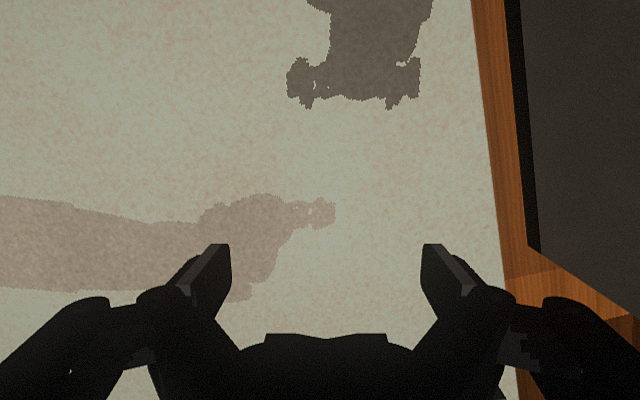

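Scene: the black key stands in the brown rest at about (380,175). Look-alikes are pink at (364,157), (406,158) and (426,174), and turquoise at (401,192); I choose the black one in the dish. The wheel is at (275,209) with the joint block near (285,188). One close crop to check both.

```bash
python3 - <<'E'
from h import *
a=cv2.imread('pics/side0.png')
k=cv2.resize(a[255:375,230:390],(800,600))[:300*2]
k=cv2.resize(a[260:330,270:380],(440,280),interpolation=cv2.INTER_CUBIC)
w=cv2.resize(a[155:225,290:400],(440,280),interpolation=cv2.INTER_CUBIC)
cv2.imwrite('pics/crop1.png',np.vstack([k,w]))
c=cams.read_camera('wrist');print(np.round(c['mount'],3).tolist(),c['fx'],c['cx'],c['cy'])
m=np.array(c['mount']);q=np.linalg.inv(m)@[0,0,0,1];print('tcp px',c['fx']*q[:2]/q[2]+[c['cx'],c['cy']])
E
```

```text
[[0.0, -0.966, -0.258, 0.066], [1.0, 0.0, 0.001, -0.001], [-0.001, -0.258, 0.966, -0.141], [0.0, 0.0, 0.0, 1.0]] 316.5612297632264 325.6482233007256 196.0524993101955
tcp px [327.63659338 251.83059874]
```

View pics/crop1.png

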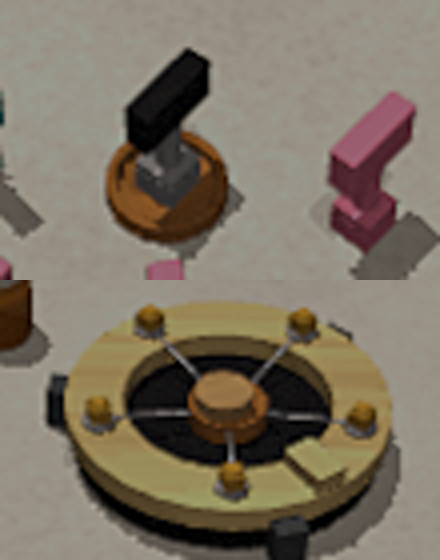

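The crop shows the black key in the brown dish, with its handle at about 45-50° in world yaw and the pink key to its right. On the wheel, the joint block is lower right, so clockwise from it nipple 1 is at the bottom (232,475) and nipple 2 at the left (97,410).

{"method": "jog_arm", "body": {"increments": [[[-0.141, -0.078, 0, 0, 0, 0, 0], [-0.141, -0.078, 0, 0, 0, 0, 0], [-0.141, -0.078, 0, 0, 0, 0, 0], [-0.141, -0.078, 0, 0, 0, 0, 0], [-0.141, -0.078, 0, 0, 0, 0, 0], [-0.141, -0.078, 0, 0, 0, 0, 0], [-0.141, -0.078, 0, 0, 0, 0, 0], [-0.141, -0.078, 0, 0, 0, 0, 0], [-0.141, -0.078, 0, 0, 0, 0, 0], [-0.141, -0.078, 0, 0, 0, 0, 0], [-0.141, -0.078, 0, 0, 0, 0, 0], [-0.141, -0.078, 0, 0, 0, 0, 0], [-0.141, -0.078, 0, 0, 0, 0, 0], [-0.141, -0.078, 0, 0, 0, 0, 0], [0, 0, 0, 0, 0, -0.043, 0], [0, 0, 0, 0, 0, -0.043, 0], [0, 0, 0, 0, 0, -0.043, 0], [0, 0, 0, 0, 0, -0.043, 0], [0, 0, 0, 0, 0, -0.043, 0], [0, 0, 0, 0, 0, -0.043, 0]]]}}

```text
clock: 4.15
tcp_pos: [0.5529, 0.1706, 0.2313]
orientation: [-0.0, -0.279, 0.96, 0.0]
wrist_force: [0.4, -0.2, -0.5]
finger_gap: 0.0854
grip_force: 0.0
```

{"method": "jog_arm", "body": {"increments": [[[0, 0, 0, 0, 0, -0.043, 0], [0, 0, 0, 0, 0, -0.043, 0], [0, 0, 0, 0, 0, 0, 0], [0, 0, 0, 0, 0, 0, 0]]]}}

```text
clock: 4.55
tcp_pos: [0.5529, 0.1707, 0.2313]
orientation: [0.0, -0.402, 0.916, 0.0]
wrist_force: [0.3, 0.1, -0.0]
finger_gap: 0.0853
grip_force: 0.0
```

```bash
cat >> h.py <<'E'
def st():
    s=env.get_state();M=rot(s['orientation'])
    print('t',round(s['clock'],2),'tcp',np.round(s['tcp_pos'],4),'yaw',round(np.degrees(np.arctan2(M[1,0],M[0,0])),2),'tilt',np.round(M[:2,2],4),'F',np.round(s['wrist_force'],2),'T',np.round(s['ft_torque'],3),'gap',round(s['finger_gap'],4),'grip',round(s['grip_force'],1),'q',np.round(s['joint_pos'],2))
    return s,M
def go(target,yaw=None):
    s,M=st(); d=M.T@(np.array(target)-s['tcp_pos']); print('shift units total',(d/.25).round(4))
    if yaw is not None:
        y=np.degrees(np.arctan2(M[1,0],M[0,0])); print('turn z units',round(-((yaw-y+180)%360-180)/180,4))
E
python3 - <<'E'
from h import *
st();cam=shot('wrist');cv2.imwrite('pics/w1.png',cam[0][:,:,::-1])
for t,z in [('key_grip',.072),('key_foot',.004),('rest',0)]:
    for r in spotter.landmark_of(t,'wrist'): print(' ',t,np.round(r['uv'],1),round(r['conf'],2),onplane(r['uv'],z,cam).round(4))
    for r in spotter.cut_out(t,'wrist')[:3]:
        m=r['region'].astype('uint8');print(t,'cut',r['conf'],cv2.minAreaRect(cv2.findNonZero(m)),m.sum())
# dark key pixels
E
```

```text
t 4.55 tcp [0.5529 0.1707 0.2313] yaw -132.58 tilt [0.0001 0.0001] F [ 0.31  0.12 -0.02] T [0.025 0.006 0.025] gap 0.0853 grip 0.0 q [ 0.16  0.32  0.06  1.31  0.   -0.67]
  key_grip [368. 304.] 0.95 [0.6104 0.3011 0.072 ]
  key_grip [400.7 109.2] 0.87 [0.4562 0.1669 0.072 ]
  key_grip [423.8 239.9] 0.7 [0.52  0.283 0.072]
  key_grip [258.8 256.2] 0.69 [0.6569 0.1817 0.072 ]
  key_grip [325.4 181. ] 0.6 [0.5524 0.1698 0.072 ]
key_grip cut 0.88 ((395.5081481933594, 109.23737335205078), (56.76120376586914, 36.92027282714844), 77.73522186279297) 1583
key_grip cut 0.86 ((366.51605224609375, 298.56756591796875), (67.95746612548828, 23.16205406188965), 76.60750579833984) 1254
key_grip cut 0.81 ((326.5000305175781, 183.50001525878906), (55.02362823486328, 24.66576385498047), 71.56504821777344) 1130
  key_foot [388.9 105.9] 0.97 [0.4519 0.1655 0.004 ]
  key_foot [272.1 235.6] 0.92 [0.6583 0.187  0.004 ]
  key_foot [329.1 170.1] 0.83 [0.5503 0.174  0.004 ]
  key_foot [361.9 274.4] 0.79 [0.6111 0.3033 0.004 ]
key_foot cut 0.87 ((419.7500305175781, 237.75), (61.51828384399414, 31.11269760131836), 45.0) 1085
key_foot cut 0.86 ((395.65386962890625, 109.26922607421875), (58.44260025024414, 37.26205825805664), 78.69007110595703) 1615
key_foot cut 0.81 ((258.6634216308594, 248.9292449951172), (43.4423713684082, 53.70928955078125), 77.90524291992188) 1624
  rest [323.4 170.8] 0.75 [0.5563 0.1706 0.    ]
rest cut 0.93 ((325.37628173828125, 170.77835083007812), (51.71932601928711, 55.170310974121094), 87.39744567871094) 1488
```

View pics/w1.png

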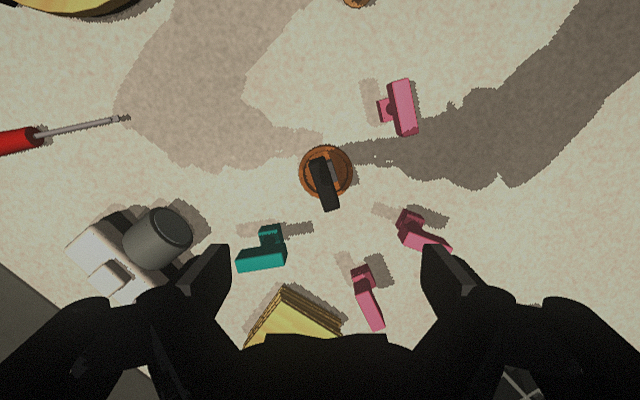

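The picture shows the black key in its dish at (326,183), clear of the pink and turquoise ones. I'll get its yaw from the dark pixels on the handle's top plane.

```bash
python3 - <<'E'
from h import *
cam=shot('wrist');g=cam[0].astype(int)
m=np.zeros((400,640),'uint8');m[145:222,300:352]=(g[145:222,300:352].max(2)<48)
n,l,s,c=cv2.connectedComponentsWithStats(m);i=1+s[1:,4].argmax();ys,xs=np.nonzero(l==i);print(s[i],c[i])
P=np.array([onplane((x,y),.086,cam)[:2] for x,y in zip(xs,ys)])
r=cv2.minAreaRect((P*1000).astype('float32'));print(r)
ev=np.linalg.eigh(np.cov(P.T));print('pca yaw',np.degrees(np.arctan2(ev[1][1,1],ev[1][0,1])),P.mean(0),np.sqrt(ev[0]*12))
for r in g[150:216:6,305:346:3].max(2): print(r)
E
```

```text
[309 156  31  56 807] [324.21189591 183.04337051]
((553.3192749023438, 168.97274780273438), (50.92322540283203, 17.119850158691406), 65.94903564453125)
pca yaw 64.62299864834056 [0.55249505 0.16840376] [0.01615438 0.0507885 ]
[177 154  90 142 136 133 119 126 127  87  84  97  65 116]
[122 129  90 140 152 112  49 159  97  94  86  83  72  90]
[107 142  37  33  45  37  40  41  82  63  91  87  83  71]
[104 156  47  45  49  37  37  32  85  91  91  82  81  92]
[116 144  65  47  45  44  32  39  31  85  84  82  83  82]
[ 49 140 142  42  41  52  43  39  37  49  85  85  85  69]
[154  45  66 149  48  47  50  50  43  36 160 161  59  76]
[192 150 141 110  39  49  44  49  44  40  31 166 148 158]
[183 186 184 189 171  43  42  48  39  44  41  76 182 182]
[181 185 183 187 184 196  37  39  42  46  46  33 186 181]
[186 188 185 180 183 184 160  41  29 127 192 191 186 185]
```

{"method": "jog_arm", "body": {"increments": [[[0, 0, 0, 0, 0, -0.033, 0], [0, 0, 0, 0, 0, -0.033, 0], [0, 0, 0, 0, 0, -0.033, 0], [0.006, -0.003, 0.1, 0, 0, 0, 0], [0, 0, 0.1, 0, 0, 0, 0], [0, 0, 0.1, 0, 0, 0, 0], [0, 0, 0.1, 0, 0, 0, 0], [0, 0, 0.1, 0, 0, 0, 0], [0, 0, 0.06, 0, 0, 0, 0], [0, 0, 0.06, 0, 0, 0, 0], [0, 0, 0.06, 0, 0, 0, 0], [0, 0, 0.033, 0, 0, 0, 0], [0, 0, 0, 0, 0, 0, 120], [0, 0, 0, 0, 0, 0, 150], [0, 0, 0, 0, 0, 0, 180], [0, 0, 0, 0, 0, 0, 200], [0, 0, 0, 0, 0, 0, 255], [0, 0, 0, 0, 0, 0, 255], [0, 0, 0, 0, 0, 0, 255]]], "force": 40}}

```text
clock: 6.85
tcp_pos: [0.5533, 0.1691, 0.0537]
orientation: [0.001, -0.54, 0.841, -0.0]
wrist_force: [-0.5, -0.2, 5.0]
finger_gap: 0.015
grip_force: 44.0
```

```bash
python3 - <<'E'
from h import *
st()
E
```

```text
t 6.85 tcp [0.5533 0.1691 0.0537] yaw -114.57 tilt [0.0012 0.0003] F [-0.45 -0.25  5.05] T [ 0.011  0.175 -0.005] gap 0.015 grip 44.0 q [ 0.16  0.43 -0.24  0.9   0.   -0.98]
```

{"method": "jog_arm", "body": {"increments": [[[0, 0, -0.03, 0, 0, 0, 255], [0, 0, -0.06, 0, 0, 0, 255], [0, 0, -0.1, 0, 0, 0, 255], [0, 0, -0.14, 0, 0, 0, 255], [0, 0, -0.14, 0, 0, 0, 255], [0, 0, -0.14, 0, 0, 0, 255], [0, 0, -0.08, 0, 0, 0, 255], [0.07, -0.05, 0, 0, 0, 0, 255], [0.07, -0.05, 0, 0, 0, 0, 255], [0.07, -0.05, 0, 0, 0, 0, 255], [0.07, -0.05, 0, 0, 0, 0, 255], [0.07, -0.05, 0, 0, 0, 0, 255], [0.07, -0.05, 0, 0, 0, 0, 255], [0.07, -0.05, 0, 0, 0, 0, 255], [0.07, -0.05, 0, 0, 0, 0, 255], [0.07, -0.05, 0, 0, 0, 0, 255], [0.07, -0.05, 0, 0, 0, 0, 255], [0, 0, 0, 0, 0, 0, 255], [0, 0, 0, 0, 0, 0, 255]]]}}

```text
clock: 8.75
tcp_pos: [0.5934, -0.0423, 0.2252]
orientation: [-0.0, -0.54, 0.842, 0.001]
wrist_force: [-0.8, -0.1, -2.5]
finger_gap: 0.0154
grip_force: 43.0
```

```bash
python3 - <<'E'
from h import *
st();cam=shot('wrist');cv2.imwrite('pics/w2.png',cam[0][:,:,::-1])
for t,z in [('post1',.04),('joint_block',.046),('wheel',0),('hubcap',.04),('key_foot',.19)]:
    for r in spotter.landmark_of(t,'wrist')[:6]: print(' ',t,np.round(r['uv'],1),round(r['conf'],2),onplane(r['uv'],z,cam).round(4))
E
```

```text
t 8.75 tcp [ 0.5934 -0.0423  0.2252] yaw -114.63 tilt [-0.0011  0.0007] F [-0.82 -0.09 -2.52] T [ 0.007  0.    -0.006] gap 0.0154 grip 43.0 q [-0.21  0.36  0.09  1.31  0.   -1.35]
  post1 [245.6  98.7] 0.89 [ 0.632 -0.146  0.04 ]
  post1 [350.   96.2] 0.78 [ 0.5376 -0.1053  0.04  ]
  joint_block [384.9  46.6] 0.96 [ 0.4911 -0.1322  0.046 ]
  wheel [298.8  31.3] 0.79 [ 0.5571 -0.1877  0.    ]
  hubcap [292.2  20.4] 0.58 [ 0.5596 -0.1893  0.04  ]
  key_foot [492.5 270. ] 0.82 [0.5115 0.026  0.19  ]
  key_foot [325.3 222.3] 0.61 [ 0.5921 -0.0452  0.19  ]
  key_foot [351.4 338.4] 0.46 [0.6102 0.0352 0.19  ]
```

View pics/w2.png

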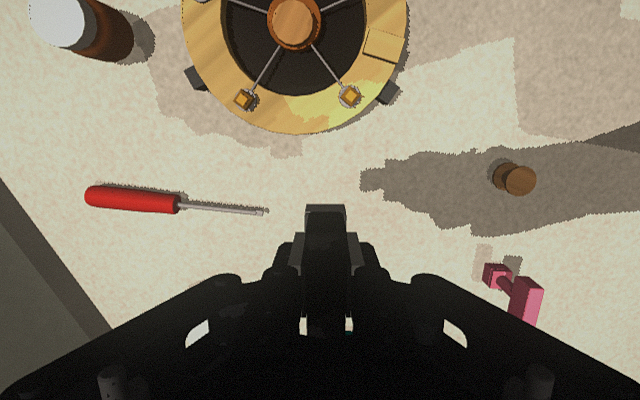

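The picture shows nipple 1 at (350,96), next clockwise from the joint block at (385,46), and nipple 2 at (245,98). Their spacing is 102.8 mm, as expected (102.3). The key hangs straight in the fingers at (325,230). I'll go closer for the nipple angles.

{"method": "jog_arm", "body": {"increments": [[[0.05, 0.033, 0.1, 0, 0, 0, 255], [0.05, 0.033, 0.1, 0, 0, 0, 255], [0.042, 0.032, 0.1, 0, 0, 0, 255], [0, 0, 0, 0, 0, 0, 255], [0, 0, 0, 0, 0, 0, 255]]]}}

```text
clock: 9.55
tcp_pos: [0.557, -0.0639, 0.151]
orientation: [0.0, -0.54, 0.841, 0.0]
wrist_force: [0.2, 0.8, -1.4]
finger_gap: 0.0151
grip_force: 43.1
```

```bash
python3 - <<'E'
from h import *
st();cam=shot('wrist');cv2.imwrite('pics/w3.png',cam[0][:,:,::-1])
ims=[];
for t,z in [('post1',.04),('joint_block',.046)]:
    for r in spotter.landmark_of(t,'wrist')[:6]:
        p=onplane(r['uv'],z,cam);print(' ',t,np.round(r['uv'],1),round(r['conf'],2),p.round(4))
# rectify top view: plane z=.054 world axes, 0.1 mm/px, around each nipple
for n in [(.5376,-.1053),(.632,-.146)]:
    X,Y=np.meshgrid(np.arange(-20,20,.1),np.arange(20,-20,-.1))
    _,K,Rm,t=cam
    P=np.stack([n[0]+X/1000,n[1]+Y/1000,0*X+.054],-1)-t
    q=P@Rm@K.T; u=(q[...,:2]/q[...,2:]).astype('float32')
    ims.append(cv2.remap(np.ascontiguousarray(cam[0][:,:,::-1]),u[...,0],u[...,1],cv2.INTER_CUBIC))
cv2.imwrite('pics/n.png',np.hstack(ims))
E
```

```text
t 9.55 tcp [ 0.557  -0.0639  0.151 ] yaw -114.57 tilt [0.0001 0.0003] F [ 0.23  0.77 -1.38] T [ 0.001 -0.07   0.025] gap 0.0151 grip 43.1 q [-0.26  0.32 -0.14  1.11  0.   -1.4 ]
  post1 [134.6   7.1] 0.9 [ 0.6229 -0.2453  0.04  ]
  post1 [324.5 138.1] 0.87 [ 0.5385 -0.1059  0.04  ]
  post1 [195.7 144.2] 0.69 [ 0.6329 -0.1438  0.04  ]
  joint_block [366.5  77.8] 0.72 [ 0.4922 -0.1332  0.046 ]
```

View pics/n.png

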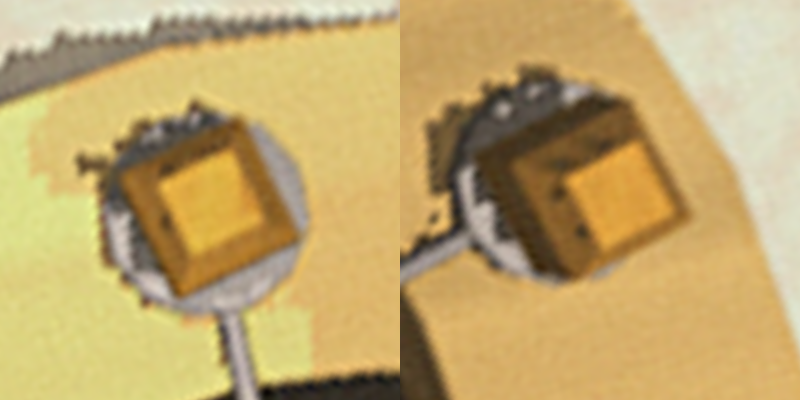

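The view shows both nipples' flats at about 25.5° in world yaw. Nipple 1 is at (.5385,-.1058) and nipple 2 at (.6327,-.1451). I'll rotate the key to match and go above nipple 1.

{"method": "jog_arm", "body": {"increments": [[[0, 0, 0, 0, 0, -0.0463, 255], [0, 0, 0, 0, 0, -0.0463, 255], [0, 0, 0, 0, 0, -0.0463, 255], [0, 0, 0, 0, 0, -0.0463, 255], [0, 0, 0, 0, 0, -0.0463, 255], [0, 0, 0, 0, 0, -0.0463, 255], [0.04, 0.046, 0.048, 0, 0, 0, 255], [0.04, 0.046, 0.048, 0, 0, 0, 255], [0.04, 0.046, 0.048, 0, 0, 0, 255], [0, 0, 0, 0, 0, 0, 255], [0, 0, 0, 0, 0, 0, 255]]]}}

```text
clock: 10.8
tcp_pos: [0.5396, -0.1062, 0.1155]
orientation: [-0.0, 0.845, -0.534, 0.001]
wrist_force: [0.6, -0.9, -1.2]
finger_gap: 0.0154
grip_force: 43.2
```

```bash
python3 - <<'E'
from h import *
go((.5385,-.1058,.112),-64.5)
a=shot('side')
for p in [(.5385,-.1058,.058),(.5385,-.1058,.065)]: print(proj(p,a))
u=proj((.5385,-.1058,.065),a).astype(int)
c=a[0][u[1]-40:u[1]+25,u[0]-40:u[0]+40,::-1];
b=shot('scene');v=proj((.5385,-.1058,.065),b).astype(int);print(u,v)
d=b[0][v[1]-40:v[1]+25,v[0]-40:v[0]+40,::-1]
cv2.imwrite('pics/sd.png',np.hstack([cv2.resize(i,(400,325),interpolation=cv2.INTER_CUBIC) for i in (c,d)]))
E
```

```text
t 10.8 tcp [ 0.5396 -0.1062  0.1155] yaw -64.59 tilt [ 0.0017 -0.0001] F [ 0.6  -0.9  -1.22] T [-0.003  0.011 -0.045] gap 0.0154 grip 43.2 q [-0.34  0.33 -0.23  1.01  0.   -2.35]
shift units total [-0.0034  0.0031  0.0141]
turn z units -0.0005
[348.19276399 201.15914733]
[348.34807907 198.98796613]
[348 198] [297 188]
```

View pics/sd.png

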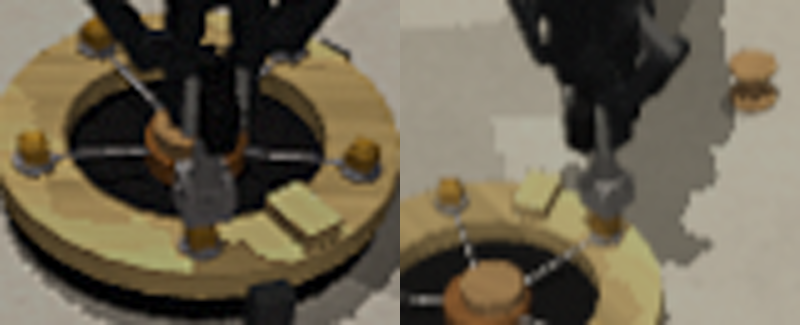

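The crops show the barrel squarely above nipple 1 in both views, at (205,185) and (605,185). I'll descend gently in stages.

{"method": "jog_arm", "body": {"increments": [[[-0.0034, 0.003, 0.013, 0, 0, 0, 255], [0, 0, 0.013, 0, 0, 0, 255], [0, 0, 0.006, 0, 0, 0, 255], [0, 0, 0.006, 0, 0, 0, 255], [0, 0, 0, 0, 0, 0, 255]]]}}

```text
clock: 11.4
tcp_pos: [0.5379, -0.106, 0.1052]
orientation: [0.0, 0.845, -0.534, 0.001]
wrist_force: [0.7, -0.8, -0.3]
finger_gap: 0.0151
grip_force: 43.3
```

{"method": "jog_arm", "body": {"increments": [[[0, 0, 0.004, 0, 0, 0, 255], [0, 0, 0.004, 0, 0, 0, 255], [0, 0, 0.004, 0, 0, 0, 255], [0, 0, 0, 0, 0, 0, 255]]]}}

```text
clock: 11.8
tcp_pos: [0.5387, -0.1067, 0.1023]
orientation: [0.0, 0.845, -0.534, 0.001]
wrist_force: [2.7, -4.6, -0.7]
finger_gap: 0.0155
grip_force: 43.4
```

```bash
python3 - <<'E'
from h import *
go((.5385,-.1058,.0937),-64.5)
E
```

```text
t 11.8 tcp [ 0.5387 -0.1067  0.1023] yaw -64.59 tilt [ 0.0024 -0.0017] F [ 2.74 -4.59 -0.68] T [-1.096 -0.849  0.04 ] gap 0.0155 grip 43.4 q [-0.34  0.33 -0.25  0.98 -0.   -2.36]
shift units total [-0.0035 -0.0008  0.0345]
turn z units -0.0005
```

Lateral contact of about 5 N along tool +x. I'll relieve it by shifting that way before going further.

{"method": "jog_arm", "body": {"increments": [[[0.003, 0, 0, 0, 0, 0, 255], [0, 0, 0, 0, 0, 0, 255]]]}}

```text
clock: 12.0
tcp_pos: [0.5386, -0.1068, 0.1022]
orientation: [-0.0, 0.845, -0.534, 0.001]
wrist_force: [4.1, -2.8, -0.2]
finger_gap: 0.0152
grip_force: 43.4
```

```bash
python3 - <<'E'
from h import *
st()
E
```

```text
t 12.0 tcp [ 0.5386 -0.1068  0.1022] yaw -64.58 tilt [ 0.0014 -0.0005] F [ 4.11 -2.84 -0.22] T [-0.911 -0.951  0.015] gap 0.0152 grip 43.4 q [-0.34  0.34 -0.25  0.98  0.   -2.36]
```

{"method": "jog_arm", "body": {"increments": [[[0.005, -0.003, 0, 0, 0, 0, 255], [0, 0, 0, 0, 0, 0, 255]]]}}

```text
clock: 12.2
tcp_pos: [0.5387, -0.1071, 0.1017]
orientation: [0.0, 0.845, -0.534, -0.0]
wrist_force: [2.8, -3.0, -0.3]
finger_gap: 0.0154
grip_force: 43.3
```

```bash
python3 - <<'E'
from h import *
st()
E
```

```text
t 12.2 tcp [ 0.5387 -0.1071  0.1017] yaw -64.57 tilt [-0.0008  0.0005] F [ 2.81 -3.02 -0.34] T [-0.728 -0.508 -0.009] gap 0.0154 grip 43.3 q [-0.34  0.34 -0.25  0.99  0.   -2.36]
```

{"method": "jog_arm", "body": {"increments": [[[0.008, -0.003, 0, 0, 0, 0, 255], [0, 0, 0, 0, 0, 0, 255]]]}}

```text
clock: 12.4
tcp_pos: [0.5392, -0.1077, 0.1011]
orientation: [-0.0, 0.845, -0.534, -0.002]
wrist_force: [0.4, -0.5, -1.7]
finger_gap: 0.0156
grip_force: 43.2
```

```bash
python3 - <<'E'
from h import *
st()
E
```

```text
t 12.4 tcp [ 0.5392 -0.1077  0.1011] yaw -64.55 tilt [-0.0029  0.0022] F [ 0.37 -0.54 -1.7 ] T [ 0.01   0.023 -0.01 ] gap 0.0156 grip 43.2 q [-0.34  0.34 -0.24  0.99  0.   -2.36]
```

{"method": "jog_arm", "body": {"increments": [[[0.001, 0, 0.005, 0, 0, 0, 255], [0, 0, 0.005, 0, 0, 0, 255], [0, 0, 0.005, 0, 0, 0, 255], [0, 0, 0, 0, 0, 0, 255]]]}}

```text
clock: 12.8
tcp_pos: [0.5403, -0.1086, 0.0979]
orientation: [-0.0, 0.845, -0.534, -0.0]
wrist_force: [0.4, 0.3, -1.5]
finger_gap: 0.0151
grip_force: 43.2
```

{"method": "jog_arm", "body": {"increments": [[[0, 0, 0.004, 0, 0, 0, 255], [0, 0, 0.004, 0, 0, 0, 255], [0, 0, 0.002, 0, 0, 0, 255], [0, 0, 0, 0, 0, 0, 255]]]}}

```text
clock: 13.2
tcp_pos: [0.5405, -0.1086, 0.0956]
orientation: [-0.0, 0.845, -0.534, -0.0]
wrist_force: [-0.4, 1.8, -0.6]
finger_gap: 0.0154
grip_force: 43.2
```

```bash
python3 - <<'E'
from h import *
st()
E
```

```text
t 13.2 tcp [ 0.5405 -0.1086  0.0956] yaw -64.56 tilt [-0.0003  0.0006] F [-0.41  1.84 -0.63] T [0.338 0.101 0.004] gap 0.0154 grip 43.2 q [-0.34  0.35 -0.25  0.97  0.   -2.36]
```

{"method": "jog_arm", "body": {"increments": [[[-0.003, 0, 0.002, 0, 0, 0, 255], [0, 0, 0.003, 0, 0, 0, 255], [0, 0, 0.003, 0, 0, 0, 255], [0, 0, 0, 0, 0, 0, 255], [0, 0, 0, 0, 0, 0, 255]]]}}

```text
clock: 13.7
tcp_pos: [0.5404, -0.1084, 0.0938]
orientation: [-0.0, 0.845, -0.534, 0.0]
wrist_force: [0.4, 0.0, -1.1]
finger_gap: 0.0155
grip_force: 43.2
```

```bash
python3 - <<'E'
from h import *
st()
E
```

```text
t 13.7 tcp [ 0.5404 -0.1084  0.0938] yaw -64.58 tilt [ 0.0002 -0.0001] F [ 0.42  0.04 -1.07] T [-0.067 -0.028 -0.013] gap 0.0155 grip 43.2 q [-0.34  0.35 -0.26  0.97 -0.   -2.36]
```

{"method": "jog_arm", "body": {"increments": [[[-0.001, 0, 0.002, 0, 0, 0, 255], [0, 0, 0, 0, 0, 0, 255], [0, 0, 0, 0, 0, 0, 255]]]}}

```text
clock: 14.0
tcp_pos: [0.5405, -0.1083, 0.0938]
orientation: [0.0, 0.845, -0.534, 0.0]
wrist_force: [-0.6, -0.6, 2.7]
finger_gap: 0.0153
grip_force: 43.7
```

{"method": "jog_arm", "body": {"increments": [[[0, 0, 0.002, 0, 0, 0, 255], [0, 0, 0, 0, 0, 0, 255], [0, 0, 0, 0, 0, 0, 255]]]}}

```text
clock: 14.3
tcp_pos: [0.5405, -0.1083, 0.0937]
orientation: [0.0, 0.845, -0.534, 0.001]
wrist_force: [-1.0, -0.7, 6.5]
finger_gap: 0.0154
grip_force: 44.3
```

```bash
python3 - <<'E'
from h import *
st()
E
```

```text
t 14.3 tcp [ 0.5405 -0.1083  0.0937] yaw -64.57 tilt [ 0.0011 -0.0007] F [-0.97 -0.65  6.47] T [-0.14   0.541  0.029] gap 0.0154 grip 44.3 q [-0.34  0.35 -0.26  0.97 -0.   -2.36]
```

Key is fully seated (Fz rises at foot height 0.044). I'll ease off the push, then take up the play clockwise in small steps.

{"method": "jog_arm", "body": {"increments": [[[0, 0, -0.003, 0, 0, 0, 255], [0, 0.0008, 0, 0, 0, 0.022, 255], [0, 0, 0, 0, 0, 0, 255], [0, 0, 0, 0, 0, 0, 255]]]}}

```text
clock: 14.7
tcp_pos: [0.5402, -0.1081, 0.0937]
orientation: [-0.0, 0.827, -0.562, 0.0]
wrist_force: [-0.5, -0.6, 2.7]
finger_gap: 0.0156
grip_force: 43.8
```

```bash
cat >> h.py <<'E'
def avg(n=6):
    F=[];T=[]
    for i in range(n):
        cams.read_camera('side');s=env.get_state();F.append(s['wrist_force']);T.append(s['ft_torque'])
    M=rot(s['orientation']);F=np.array(F);T=np.array(T)
    print('avg Ftool',(F.mean(0)@M).round(2),'Tz',T[:,2].mean().round(4),'+-',(T[:,2].std()/n**.5).round(4))
E
python3 - <<'E'
from h import *
st();avg()
E
```

```text
t 14.7 tcp [ 0.5402 -0.1081  0.0937] yaw -68.44 tilt [0.0005 0.0001] F [-0.49 -0.6   2.67] T [-0.093  0.195 -0.001] gap 0.0156 grip 43.8 q [-0.34  0.35 -0.26  0.97  0.   -2.29]
avg Ftool [ 0.1   0.02 -4.27] Tz -0.0067 +- 0.012
```

{"method": "jog_arm", "body": {"increments": [[[0, 0.0004, 0, 0, 0, 0.011, 255], [0, 0, 0, 0, 0, 0, 255]]]}}

```text
clock: 15.2
tcp_pos: [0.54, -0.1081, 0.0937]
orientation: [-0.0, 0.817, -0.577, 0.0]
wrist_force: [-0.4, -0.9, 4.5]
finger_gap: 0.0155
grip_force: 44.1
```

```bash
python3 - <<'E'
from h import *
st();avg()
E
```

```text
t 15.2 tcp [ 0.54   -0.1081  0.0937] yaw -70.53 tilt [0.0002 0.    ] F [-0.42 -0.88  4.51] T [-0.014  0.264  0.034] gap 0.0155 grip 44.1 q [-0.34  0.35 -0.26  0.97  0.   -2.25]
avg Ftool [ 0.22  0.86 -4.6 ] Tz 0.0309 +- 0.0115
```

{"method": "jog_arm", "body": {"increments": [[[0, 0.0003, 0, 0, 0, 0.008, 255], [0, 0, 0, 0, 0, 0, 255]]]}}

```text
clock: 15.7
tcp_pos: [0.5398, -0.1081, 0.0937]
orientation: [-0.0, 0.809, -0.587, -0.0]
wrist_force: [-1.0, 0.3, 5.8]
finger_gap: 0.0158
grip_force: 44.1
```

```bash
python3 - <<'E'
from h import *
st();avg()
E
```

```text
t 15.7 tcp [ 0.5398 -0.1081  0.0937] yaw -71.95 tilt [-0.0001  0.0001] F [-0.95  0.27  5.85] T [0.014 0.342 0.025] gap 0.0158 grip 44.1 q [-0.34  0.35 -0.26  0.97  0.   -2.23]
avg Ftool [-0.1   0.99 -5.01] Tz 0.0316 +- 0.0166
```

{"method": "jog_arm", "body": {"increments": [[[0, 0.0004, -0.003, 0, 0, 0.011, 255], [0, 0, 0, 0, 0, 0, 255]]]}}

```text
clock: 16.2
tcp_pos: [0.5395, -0.108, 0.0938]
orientation: [0.0, 0.799, -0.601, -0.0]
wrist_force: [0.4, -0.0, 0.2]
finger_gap: 0.0155
grip_force: 43.5
```

```bash
python3 - <<'E'
from h import *
st();avg(8)
E
```

```text
t 16.2 tcp [ 0.5395 -0.108   0.0938] yaw -73.92 tilt [-0.0007  0.0005] F [ 0.39 -0.02  0.17] T [-0.07  -0.044  0.071] gap 0.0155 grip 43.5 q [-0.34  0.35 -0.26  0.97  0.   -2.2 ]
avg Ftool [ 0.11 -0.14  1.66] Tz 0.0411 +- 0.0123
```

{"method": "jog_arm", "body": {"increments": [[[0, 0.0008, 0, 0, 0, 0.022, 255], [0, 0, 0, 0, 0, 0, 255]]]}}

```text
clock: 16.8
tcp_pos: [0.5393, -0.108, 0.0938]
orientation: [0.0, 0.778, -0.629, -0.0]
wrist_force: [-0.3, 0.2, -4.0]
finger_gap: 0.0157
grip_force: 42.8
```

```bash
python3 - <<'E'
from h import *
st();avg(8)
E
```

```text
t 16.8 tcp [ 0.5393 -0.108   0.0938] yaw -77.89 tilt [-0.0008  0.0006] F [-0.34  0.2  -3.97] T [ 0.031 -0.025  0.014] gap 0.0157 grip 42.8 q [-0.34  0.35 -0.26  0.97  0.   -2.13]
avg Ftool [-0.84  0.25  4.07] Tz 0.0055 +- 0.0084
```

{"method": "jog_arm", "body": {"increments": [[[-0.0001, 0.0014, 0, 0, 0, 0.046, 255], [-0.0001, 0.0014, 0, 0, 0, 0.046, 255], [-0.0001, 0.0014, 0, 0, 0, 0.046, 255], [-0.0001, 0.0014, 0, 0, 0, 0.046, 255], [0, 0, 0, 0, 0, 0, 255]]]}}

```text
clock: 17.7
tcp_pos: [0.5376, -0.1077, 0.0941]
orientation: [-0.0, -0.566, 0.824, 0.001]
wrist_force: [-2.1, 1.8, -3.4]
finger_gap: 0.0156
grip_force: 43.0
```

```bash
python3 - <<'E'
from h import *
st();avg(6)
E
```

```text
t 17.7 tcp [ 0.5376 -0.1077  0.0941] yaw -111.01 tilt [-0.001   0.0007] F [-2.11  1.79 -3.45] T [ 0.317  0.354 -0.013] gap 0.0156 grip 43.0 q [-0.34  0.34 -0.26  0.97  0.   -1.55]
avg Ftool [-0.74  2.2   2.67] Tz 0.032 +- 0.0155
```

{"method": "jog_arm", "body": {"increments": [[[-0.001, 0.0034, 0, 0, 0, 0.046, 255], [-0.0001, 0.0014, 0, 0, 0, 0.046, 255], [-0.0001, 0.0014, 0, 0, 0, 0.046, 255], [-0.0001, 0.0014, 0, 0, 0, 0.046, 255], [-0.0001, 0.0014, 0, 0, 0, 0.046, 255], [0, 0, 0, 0, 0, 0, 255]]]}}

```text
clock: 18.6
tcp_pos: [0.5362, -0.1062, 0.0942]
orientation: [-0.0, -0.239, 0.971, 0.0]
wrist_force: [-1.2, 2.9, -2.6]
finger_gap: 0.0157
grip_force: 42.9
```

```bash
python3 - <<'E'
from h import *
st();avg(6)
E
```

```text
t 18.6 tcp [ 0.5362 -0.1062  0.0942] yaw -152.36 tilt [-0.0005  0.0009] F [-1.23  2.91 -2.58] T [ 0.753  0.545 -0.004] gap 0.0157 grip 42.9 q [-0.34  0.34 -0.27  0.97  0.   -0.83]
avg Ftool [0.29 3.82 2.63] Tz 0.0362 +- 0.0135
```

{"method": "jog_arm", "body": {"increments": [[[0, 0.0045, 0, 0, 0, 0.025, 255], [0, 0.0008, 0, 0, 0, 0.025, 255], [0, 0, 0, 0, 0, 0, 255], [0, 0, 0, 0, 0, 0, 255]]]}}

```text
clock: 19.3
tcp_pos: [0.536, -0.1056, 0.0942]
orientation: [0.0, -0.163, 0.987, -0.0]
wrist_force: [-0.5, 1.9, -3.4]
finger_gap: 0.0156
grip_force: 42.8
```

```bash
python3 - <<'E'
from h import *
st();avg(6)
E
```

```text
t 19.3 tcp [ 0.536  -0.1056  0.0942] yaw -161.27 tilt [ 0.0001 -0.0002] F [-0.52  1.94 -3.42] T [0.567 0.452 0.027] gap 0.0156 grip 42.8 q [-0.34  0.34 -0.27  0.96 -0.   -0.67]
avg Ftool [0.93 2.31 3.99] Tz 0.0383 +- 0.0063
```

{"method": "jog_arm", "body": {"increments": [[[0.001, 0.001, 0, 0, 0, -0.038, 255], [0, 0, 0, 0, 0, 0, 255]]]}}

```text
clock: 19.8
tcp_pos: [0.5367, -0.106, 0.095]
orientation: [0.001, -0.22, 0.975, -0.001]
wrist_force: [-0.5, 0.3, -1.0]
finger_gap: 0.0156
grip_force: 43.1
```

```bash
python3 - <<'E'
from h import *
st();avg(4)
E
```

```text
t 19.8 tcp [ 0.5367 -0.106   0.095 ] yaw -154.54 tilt [ 0.0023 -0.0015] F [-0.47  0.35 -1.01] T [-0.014  0.04  -0.027] gap 0.0156 grip 43.1 q [-0.34  0.34 -0.27  0.96 -0.   -0.79]
avg Ftool [-0.27  0.13  1.42] Tz -0.0078 +- 0.0142
```

{"method": "jog_arm", "body": {"increments": [[[0, 0, -0.02, 0, 0, 0, 255], [0, 0, -0.03, 0, 0, 0, 255], [0, 0, -0.04, 0, 0, 0, 255], [0, 0, -0.06, 0, 0, 0, 255], [0, 0, -0.07, 0, 0, 0, 255], [-0.09, 0, 0, 0, 0, 0, 255], [-0.09, 0, 0, 0, 0, 0, 255], [0, 0, 0, 0, 0, 0, 255], [0, 0, 0, 0, 0, 0, 255]]]}}

```text
clock: 20.9
tcp_pos: [0.5764, -0.0858, 0.1498]
orientation: [0.0, -0.22, 0.975, -0.0]
wrist_force: [-0.8, 0.3, -1.6]
finger_gap: 0.0158
grip_force: 43.1
```

```bash
cat >> h.py <<'E'
def rect(cam,ns,out):
    ims=[]
    for n in ns:
        X,Y=np.meshgrid(np.arange(-20,20,.1),np.arange(20,-20,-.1))
        _,K,Rm,t=cam
        P=np.stack([n[0]+X/1000,n[1]+Y/1000,0*X+.058],-1)-t
        q=P@Rm@K.T; u=(q[...,:2]/q[...,2:]).astype('float32')
        ims.append(cv2.remap(np.ascontiguousarray(cam[0][:,:,::-1]),u[...,0],u[...,1],cv2.INTER_CUBIC))
    cv2.imwrite(out,np.hstack(ims))
E
python3 - <<'E'
from h import *
st();cam=shot('wrist')
print([proj((*n,.058),cam) for n in [(.5385,-.1058),(.6327,-.1451)]])
for r in spotter.landmark_of('post1','wrist')[:6]: print(np.round(r['uv'],1),round(r['conf'],2),onplane(r['uv'],.04,cam).round(4))
rect(cam,[(.5385,-.1058),(.6327,-.1451)],'pics/n2.png')
E
```

```text
t 20.9 tcp [ 0.5764 -0.0858  0.1498] yaw -154.53 tilt [ 0.0002 -0.0002] F [-0.83  0.27 -1.64] T [-0.017  0.03   0.029] gap 0.0158 grip 43.1 q [-0.29  0.36 -0.09  1.12 -0.   -0.73]
[array([323.86620648, 144.43569361]), array([227.13166551, 231.95122164])]
[267.1   8.1] 0.96 [ 0.471  -0.1824  0.04  ]
[236.  225.7] 0.75 [ 0.6332 -0.1427  0.04  ]
[122.4 165.8] 0.68 [ 0.6247 -0.2432  0.04  ]
[122.8  27.3] 0.59 [ 0.5269 -0.271   0.04  ]
```

View pics/n2.png

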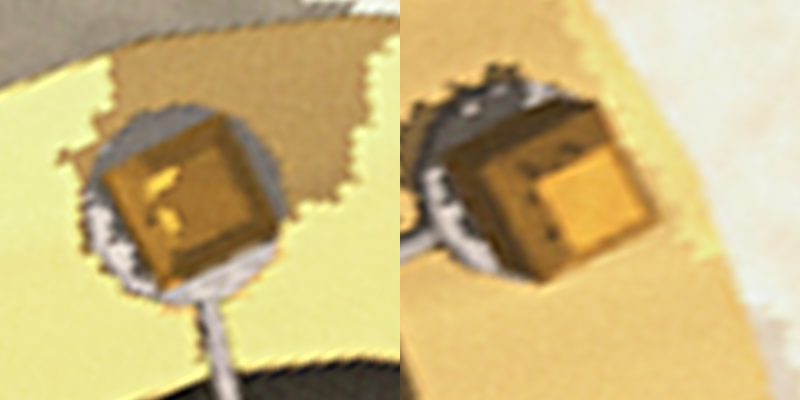

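Nipple 1 now shows flats at about 26.5°, the same mod 90 as before, so it made a clean quarter turn. Nipple 2 is still at 26.5° and centred as estimated. Next, go above nipple 2.

{"method": "jog_arm", "body": {"increments": [[[-0.0155, -0.0517, 0, 0, 0, 0, 255], [-0.0155, -0.0517, 0, 0, 0, 0, 255], [-0.0155, -0.0517, 0, 0, 0, 0, 255], [-0.0155, -0.0517, 0, 0, 0, 0, 255], [-0.0155, -0.0517, 0, 0, 0, 0, 255], [-0.0155, -0.0515, 0.04, 0, 0, -0.004, 255], [0, 0, 0.05, 0, 0, 0, 255], [0, 0, 0.049, 0, 0, 0, 255], [0, 0, 0, 0, 0, 0, 255], [0, 0, 0, 0, 0, 0, 255]]]}}

```text
clock: 22.0
tcp_pos: [0.6295, -0.1452, 0.1136]
orientation: [-0.001, -0.226, 0.974, 0.001]
wrist_force: [0.2, 0.3, -1.2]
finger_gap: 0.0153
grip_force: 43.1
```

```bash
python3 - <<'E'
from h import *
go((.6308,-.1457,.109),-153.9)
E
```

```text
t 22.0 tcp [ 0.6295 -0.1452  0.1136] yaw -153.82 tilt [-0.0022  0.001 ] F [ 0.24  0.29 -1.19] T [ 0.03  -0.018  0.027] gap 0.0153 grip 43.1 q [-0.35  0.5   0.04  1.11  0.   -0.81]
shift units total [-0.0037 -0.0041  0.0182]
turn z units 0.0004
```

{"method": "jog_arm", "body": {"increments": [[[-0.0037, -0.004, 0.01, 0, 0, 0, 255], [0, 0, 0.01, 0, 0, 0, 255], [0, 0, 0.008, 0, 0, 0, 255], [0, 0, 0.005, 0, 0, 0, 255], [0, 0, 0, 0, 0, 0, 255]]]}}

```text
clock: 22.5
tcp_pos: [0.6317, -0.1463, 0.1062]
orientation: [-0.0, -0.226, 0.974, 0.0]
wrist_force: [0.1, -1.0, -1.6]
finger_gap: 0.0158
grip_force: 43.1
```

```bash
python3 - <<'E'
from h import *
go((.6308,-.1457,.0937),-153.9);avg(3)
E
```

```text
t 22.5 tcp [ 0.6317 -0.1463  0.1062] yaw -153.84 tilt [-0.0002  0.0001] F [ 0.11 -0.97 -1.65] T [ 0.012 -0.077  0.011] gap 0.0158 grip 43.1 q [-0.35  0.51  0.04  1.09  0.   -0.81]
shift units total [0.0021 0.0038 0.0498]
turn z units 0.0003
avg Ftool [-0.16  0.    1.71] Tz 0.0058 +- 0.0153
```

{"method": "jog_arm", "body": {"increments": [[[0.002, 0.003, 0.004, 0, 0, 0, 255], [0, 0, 0.004, 0, 0, 0, 255], [0, 0, 0.004, 0, 0, 0, 255], [0, 0, 0, 0, 0, 0, 255]]]}}

```text
clock: 23.05
tcp_pos: [0.6309, -0.1459, 0.103]
orientation: [-0.0, -0.226, 0.974, 0.0]
wrist_force: [-0.1, -0.2, -1.3]
finger_gap: 0.0152
grip_force: 43.1
```

```bash
python3 - <<'E'
from h import *
go((.6308,-.1457,.0937),-153.9);avg(2)
E
```

```text
t 23.05 tcp [ 0.6309 -0.1459  0.103 ] yaw -153.85 tilt [-0.0003  0.0002] F [-0.06 -0.18 -1.28] T [-0.03   0.017  0.043] gap 0.0152 grip 43.1 q [-0.35  0.51  0.03  1.09  0.   -0.81]
shift units total [-0.      0.0008  0.0374]
turn z units 0.0003
avg Ftool [0.   0.16 1.5 ] Tz 0.0409 +- 0.0252
```

{"method": "jog_arm", "body": {"increments": [[[0, 0, 0.004, 0, 0, 0, 255], [0, 0, 0.004, 0, 0, 0, 255], [0, 0, 0, 0, 0, 0, 255]]]}}

```text
clock: 23.45
tcp_pos: [0.6309, -0.1459, 0.1011]
orientation: [-0.0, -0.226, 0.974, 0.0]
wrist_force: [-0.5, 0.5, -1.6]
finger_gap: 0.0155
grip_force: 43.2
```

```bash
python3 - <<'E'
from h import *
go((.6308,-.1457,.0937),-153.9);avg(2)
E
```

```text
t 23.45 tcp [ 0.6309 -0.1459  0.1011] yaw -153.85 tilt [-0.0003  0.0002] F [-0.46  0.52 -1.59] T [ 0.065 -0.007 -0.017] gap 0.0155 grip 43.2 q [-0.35  0.51  0.03  1.08  0.   -0.81]
shift units total [0.     0.001  0.0295]
turn z units 0.0003
avg Ftool [ 0.19 -0.17  1.76] Tz -0.0105 +- 0.0106
```

Sliding in freely. I'll continue down to the collar.

{"method": "jog_arm", "body": {"increments": [[[0, 0.0005, 0.005, 0, 0, 0, 255], [0, 0, 0.005, 0, 0, 0, 255], [0, 0, 0.005, 0, 0, 0, 255], [0, 0, 0.005, 0, 0, 0, 255], [0, 0, 0.004, 0, 0, 0, 255], [0, 0, 0, 0, 0, 0, 255]]]}}

```text
clock: 24.15
tcp_pos: [0.6308, -0.1459, 0.095]
orientation: [-0.0, -0.226, 0.974, 0.0]
wrist_force: [0.5, -0.7, -1.4]
finger_gap: 0.0156
grip_force: 43.2
```

```bash
python3 - <<'E'
from h import *
go((.6308,-.1457,.0937),-153.9);avg(3)
E
```

```text
t 24.15 tcp [ 0.6308 -0.1459  0.095 ] yaw -153.85 tilt [-0.0003  0.0001] F [ 0.52 -0.69 -1.39] T [0.001 0.042 0.046] gap 0.0156 grip 43.2 q [-0.35  0.52  0.02  1.07 -0.   -0.81]
shift units total [-0.0001  0.0007  0.0053]
turn z units 0.0003
avg Ftool [-0.1   0.38  1.78] Tz -0.0268 +- 0.0098
```

{"method": "jog_arm", "body": {"increments": [[[0, 0, 0.003, 0, 0, 0, 255], [0, 0, 0.003, 0, 0, 0, 255], [0, 0, 0, 0, 0, 0, 255]]]}}

```text
clock: 24.6
tcp_pos: [0.631, -0.1458, 0.0938]
orientation: [0.0, -0.226, 0.974, 0.0]
wrist_force: [0.2, 0.1, -0.9]
finger_gap: 0.0154
grip_force: 43.1
```

```bash
python3 - <<'E'
from h import *
go((.6308,-.1457,.0937),-153.9);avg(3)
E
```

```text
t 24.6 tcp [ 0.631  -0.1458  0.0938] yaw -153.85 tilt [0.0002 0.0001] F [ 0.2   0.12 -0.91] T [0.034 0.023 0.001] gap 0.0154 grip 43.1 q [-0.35  0.52  0.02  1.07  0.   -0.81]
shift units total [0.0007 0.0009 0.0005]
turn z units 0.0003
avg Ftool [-0.08  0.24  0.92] Tz 0.0077 +- 0.0102
```

{"method": "jog_arm", "body": {"increments": [[[0, 0, 0.001, 0, 0, 0, 255], [-0.0001, 0.0014, 0, 0, 0, 0.046, 255], [-0.0001, 0.0014, 0, 0, 0, 0.046, 255], [-0.0001, 0.0014, 0, 0, 0, 0.046, 255], [-0.0001, 0.0014, 0, 0, 0, 0.046, 255], [-0.0001, 0.0014, 0, 0, 0, 0.046, 255], [0, 0, 0, 0, 0, 0, 255]]]}}

```text
clock: 25.45
tcp_pos: [0.6306, -0.1434, 0.0938]
orientation: [-0.0, 0.133, 0.991, 0.001]
wrist_force: [-2.4, 2.8, 1.1]
finger_gap: 0.0155
grip_force: 43.6
```

```bash
python3 - <<'E'
from h import *
st();avg(3)
E
```

```text
t 25.45 tcp [ 0.6306 -0.1434  0.0938] yaw 164.76 tilt [-0.0002  0.0011] F [-2.4   2.75  1.12] T [0.63  0.32  0.005] gap 0.0155 grip 43.6 q [-0.35  0.52  0.01  1.07  0.   -0.08]
avg Ftool [ 2.6   2.58 -2.96] Tz 0.0021 +- 0.0052
```

{"method": "jog_arm", "body": {"increments": [[[0.003, 0.0045, -0.001, 0, 0, 0.046, 255], [-0.0001, 0.0014, 0, 0, 0, 0.046, 255], [-0.0001, 0.0014, 0, 0, 0, 0.046, 255], [-0.0001, 0.0014, 0, 0, 0, 0.046, 255], [-0.0001, 0.0014, 0, 0, 0, 0.046, 255], [-0.0001, 0.0014, 0, 0, 0, 0.046, 255], [0, 0, 0, 0, 0, 0, 255]]]}}

```text
clock: 26.3
tcp_pos: [0.6323, -0.1416, 0.0938]
orientation: [0.001, 0.536, 0.844, 0.0]
wrist_force: [1.2, 1.7, -0.5]
finger_gap: 0.0152
grip_force: 43.3
```

```bash
python3 - <<'E'
from h import *
st();avg(3)
E
```

```text
t 26.3 tcp [ 0.6323 -0.1416  0.0938] yaw 115.16 tilt [0.0013 0.0002] F [ 1.16  1.68 -0.49] T [ 0.54 -0.25  0.02] gap 0.0152 grip 43.3 q [-0.34  0.52  0.01  1.07  0.    0.79]
avg Ftool [1.83 2.3  1.  ] Tz 0.036 +- 0.014
```

{"method": "jog_arm", "body": {"increments": [[[0.002, 0.0045, 0, 0, 0, 0.046, 255], [-0.0001, 0.0014, 0, 0, 0, 0.046, 255], [-0.0001, 0.0014, 0, 0, 0, 0.046, 255], [-0.0001, 0.0014, 0, 0, 0, 0.046, 255], [-0.0001, 0.0014, 0, 0, 0, 0.046, 255], [-0.0001, 0.0014, 0, 0, 0, 0.046, 255], [0, 0, 0, 0, 0, 0, 255]]]}}

```text
clock: 27.15
tcp_pos: [0.6348, -0.1417, 0.0938]
orientation: [0.001, 0.841, 0.541, 0.0]
wrist_force: [2.3, -1.4, -1.1]
finger_gap: 0.0157
grip_force: 43.0
```

```bash
python3 - <<'E'
from h import *
st();avg(3)
E
```

```text
t 27.15 tcp [ 0.6348 -0.1417  0.0938] yaw 65.48 tilt [ 0.0012 -0.0014] F [ 2.27 -1.39 -1.08] T [-0.169 -0.606 -0.044] gap 0.0157 grip 43.0 q [-0.34  0.52  0.02  1.07 -0.    1.66]
avg Ftool [-0.03  3.84  2.88] Tz 0.0308 +- 0.0057
```

{"method": "jog_arm", "body": {"increments": [[[0, 0.005, 0, 0, 0, 0.046, 255], [-0.0001, 0.0024, 0, 0, 0, 0.046, 255], [-0.0001, 0.0014, 0, 0, 0, 0.046, 255], [-0.0001, 0.0014, 0, 0, 0, 0.046, 255], [-0.0001, 0.0014, 0, 0, 0, 0.046, 255], [0, 0, 0, 0, 0, 0, 255], [0, 0, 0, 0, 0, 0, 255]]]}}

```text
clock: 28.0
tcp_pos: [0.6363, -0.1433, 0.0938]
orientation: [0.001, 0.978, 0.21, -0.0]
wrist_force: [1.7, -3.2, -1.9]
finger_gap: 0.0152
grip_force: 43.1
```

```bash
python3 - <<'E'
from h import *
st();avg(3)
E
```

```text
t 28.0 tcp [ 0.6363 -0.1433  0.0938] yaw 24.24 tilt [-0.0001 -0.0012] F [ 1.73 -3.18 -1.88] T [-0.825 -0.264  0.032] gap 0.0152 grip 43.1 q [-0.34  0.53  0.03  1.07 -0.    2.37]
avg Ftool [-0.18  4.22  1.81] Tz 0.0011 +- 0.0088
```

{"method": "jog_arm", "body": {"increments": [[[0, 0.005, 0, 0, 0, 0.014, 255], [0, 0.0015, 0, 0, 0, 0.0135, 255], [0, 0, 0, 0, 0, 0, 255], [0, 0, 0, 0, 0, 0, 255]]]}}

```text
clock: 28.55
tcp_pos: [0.6365, -0.1437, 0.0938]
orientation: [-0.0, 0.986, 0.166, -0.0]
wrist_force: [-0.5, -2.5, 0.1]
finger_gap: 0.0155
grip_force: 43.4
```

```bash
python3 - <<'E'
from h import *
st();avg(3)
E
```

```text
t 28.55 tcp [ 0.6365 -0.1437  0.0938] yaw 19.16 tilt [-0.0008  0.0005] F [-0.46 -2.47  0.13] T [-0.379  0.18   0.013] gap 0.0155 grip 43.4 q [-0.35  0.53  0.03  1.07  0.    2.46]
avg Ftool [-1.52  0.77 -0.2 ] Tz 0.0603 +- 0.0025
```

{"method": "jog_arm", "body": {"increments": [[[-0.001, -0.001, 0, 0, 0, -0.038, 255], [0, 0, 0, 0, 0, 0, 255], [0, 0, -0.004, 0, 0, 0, 255], [0, 0, 0, 0, 0, 0, 255]]]}}

```text
clock: 29.1
tcp_pos: [0.6367, -0.1435, 0.0946]
orientation: [-0.0, 0.975, 0.223, 0.0]
wrist_force: [0.5, -0.7, -1.8]
finger_gap: 0.0154
grip_force: 43.1
```

```bash
python3 - <<'E'
from h import *
st();avg(3)
E
```

```text
t 29.1 tcp [ 0.6367 -0.1435  0.0946] yaw 25.8 tilt [-0.0001  0.0007] F [ 0.45 -0.67 -1.84] T [ 0.005  0.003 -0.007] gap 0.0154 grip 43.1 q [-0.34  0.53  0.03  1.08  0.    2.35]
avg Ftool [-0.13  0.17  1.21] Tz 0.0176 +- 0.012
```

{"method": "jog_arm", "body": {"increments": [[[0, 0, -0.02, 0, 0, 0, 255], [0, 0, -0.03, 0, 0, 0, 255], [0, 0, -0.04, 0, 0, 0, 255], [0, 0, -0.06, 0, 0, 0, 255], [0, 0, -0.07, 0, 0, 0, 255], [-0.09, 0, 0, 0, 0, 0, 255], [-0.09, 0, 0, 0, 0, 0, 255], [0, 0, 0, 0, 0, 0, 255], [0, 0, 0, 0, 0, 0, 255]]]}}

```text
clock: 30.15
tcp_pos: [0.5965, -0.1639, 0.151]
orientation: [0.0, 0.975, 0.224, 0.001]
wrist_force: [0.6, 0.4, -0.9]
finger_gap: 0.0151
grip_force: 43.1
```

```bash
python3 - <<'E'
from h import *
st();cam=shot('wrist')
print([proj((*n,.058),cam) for n in [(.5385,-.1058),(.6327,-.1451)]])
rect(cam,[(.5385,-.1055),(.6327,-.1449)],'pics/n3.png')
E
```

```text
t 30.15 tcp [ 0.5965 -0.1639  0.151 ] yaw 25.83 tilt [ 0.0018 -0.0003] F [ 0.6   0.41 -0.9 ] T [-0.008 -0.063 -0.021] gap 0.0151 grip 43.1 q [-0.4   0.43  0.02  1.16  0.    2.29]
[array([226.60950758, 231.30174986]), array([323.3514797 , 144.89734879])]
```

View pics/n3.png

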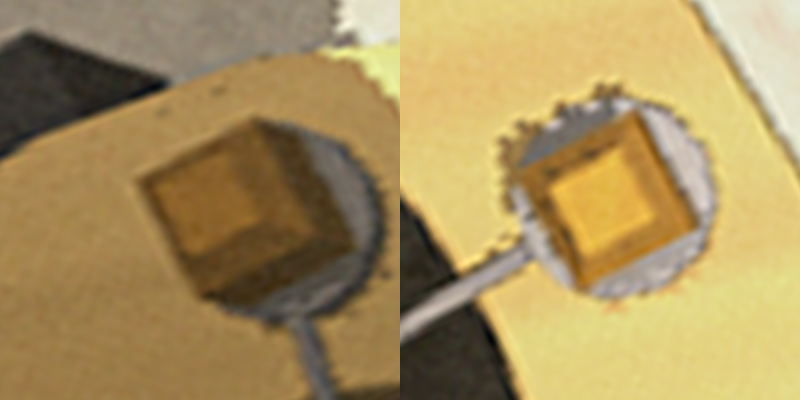

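The view shows nipple 2 at about 28° (two quarter turns, within a couple of degrees) and nipple 1 unchanged. Now return the key to its rest.

{"method": "jog_arm", "body": {"increments": [[[0, 0, -0.04, 0, 0, -0.044, 255], [0, 0, -0.04, 0, 0, -0.044, 255], [0, 0, -0.04, 0, 0, -0.044, 255], [0, 0, -0.04, 0, 0, -0.044, 255], [0, 0, -0.04, 0, 0, -0.044, 255], [0.0827, -0.0507, 0, 0, 0, 0, 255], [0.0827, -0.0507, 0, 0, 0, 0, 255], [0.0827, -0.0507, 0, 0, 0, 0, 255], [0.0827, -0.0507, 0, 0, 0, 0, 255], [0.0827, -0.0507, 0, 0, 0, 0, 255], [0.0827, -0.0507, 0, 0, 0, 0, 255], [0.0827, -0.0507, 0, 0, 0, 0, 255], [0.0827, -0.0507, 0, 0, 0, 0, 255], [0.0827, -0.0507, 0, 0, 0, 0, 255], [0.0827, -0.0507, 0, 0, 0, 0, 255], [0.0827, -0.0507, 0, 0, 0, 0, 255], [0.0827, -0.0507, 0, 0, 0, 0, 255], [0.0827, -0.0507, 0, 0, 0, 0, 255], [0.0827, -0.0507, 0, 0, 0, 0, 255]]]}}

```text
clock: 32.1
tcp_pos: [0.5553, 0.1753, 0.2001]
orientation: [0.0, 0.841, 0.541, 0.0]
wrist_force: [-0.4, 0.4, -1.2]
finger_gap: 0.0154
grip_force: 43.2
```

```bash
python3 - <<'E'
from h import *
cams.read_camera('side')
go((.5555,.1733,.058),65.4)
cam=shot('wrist')
for t in ('rest',):
    for r in spotter.landmark_of(t,'wrist')[:3]: print(np.round(r['uv'],1),round(r['conf'],2),onplane(r['uv'],0,cam).round(4))
cam=shot('side')
for r in spotter.landmark_of('rest','side')[:3]: print(np.round(r['uv'],1),round(r['conf'],2),onplane(r['uv'],0,cam).round(4))
E
```

```text
t 32.15 tcp [0.5546 0.1786 0.2001] yaw 65.69 tilt [0.0004 0.003 ] F [ 0.33  2.43 -1.59] T [ 0.21   0.053 -0.01 ] gap 0.0156 grip 43.1 q [0.17 0.34 0.   1.24 0.   2.17]
shift units total [-0.0195  0.0126  0.5683]
turn z units 0.0016
[328.9 174.9] 0.62 [0.5564 0.1751 0.    ]
[391.  277.4] 0.2 [0.407 0.052 0.   ]
```

{"method": "jog_arm", "body": {"increments": [[[0, 0, 0.15, 0, 0, 0, 255], [0, 0, 0.15, 0, 0, 0, 255], [0, 0, 0.1, 0, 0, 0, 255], [0, 0, 0, 0, 0, 0, 255], [0, 0, 0, 0, 0, 0, 255]]]}}

```text
clock: 32.85
tcp_pos: [0.5551, 0.1728, 0.1001]
orientation: [-0.0, 0.841, 0.54, -0.0]
wrist_force: [0.7, 0.1, -1.3]
finger_gap: 0.0156
grip_force: 43.0
```

```bash
python3 - <<'E'
from h import *
go((.556,.1738,.056),65.4)
E
```

```text
t 32.85 tcp [0.5551 0.1728 0.1001] yaw 65.42 tilt [-0.0005 -0.0001] F [ 0.68  0.11 -1.26] T [ 0.003 -0.025 -0.045] gap 0.0156 grip 43.0 q [ 0.16  0.4  -0.17  1.01 -0.    2.16]
shift units total [0.0051 0.0016 0.1765]
turn z units 0.0001
```

{"method": "jog_arm", "body": {"increments": [[[0.0025, 0.001, 0.05, 0, 0, 0, 255], [0.0025, 0, 0.05, 0, 0, 0, 255], [0, 0, 0.04, 0, 0, 0, 255], [0, 0, 0.025, 0, 0, 0, 255], [0, 0, 0.012, 0, 0, 0, 255], [0, 0, 0.004, 0, 0, 0, 255], [0, 0, 0.002, 0, 0, 0, 255], [0, 0, 0, 0, 0, 0, 255], [0, 0, 0, 0, 0, 0, 255]]]}}

```text
clock: 33.75
tcp_pos: [0.5559, 0.1746, 0.0545]
orientation: [0.0, 0.841, 0.541, 0.0]
wrist_force: [0.2, 0.1, -1.5]
finger_gap: 0.0152
grip_force: 43.2
```

```bash
python3 - <<'E'
from h import *
st()
E
```

```text
t 33.75 tcp [0.5559 0.1746 0.0545] yaw 65.48 tilt [0.0008 0.0002] F [ 0.19  0.13 -1.52] T [0.    0.027 0.03 ] gap 0.0152 grip 43.2 q [ 0.17  0.44 -0.22  0.91  0.    2.17]
```

{"method": "jog_arm", "body": {"increments": [[[0, 0, 0.002, 0, 0, 0, 255], [0, 0, 0.002, 0, 0, 0, 255], [0, 0, 0, 0, 0, 0, 255], [0, 0, 0, 0, 0, 0, 255]]]}}

```text
clock: 34.15
tcp_pos: [0.556, 0.1746, 0.0538]
orientation: [0.0, 0.841, 0.541, 0.001]
wrist_force: [-1.6, 0.2, 5.7]
finger_gap: 0.0158
grip_force: 44.0
```

```bash
python3 - <<'E'
from h import *
st()
E
```

```text
t 34.15 tcp [0.556  0.1746 0.0538] yaw 65.49 tilt [0.0011 0.0003] F [-1.63  0.15  5.67] T [-0.007  0.354  0.01 ] gap 0.0158 grip 44.0 q [ 0.17  0.44 -0.23  0.91  0.    2.17]
```

{"method": "jog_arm", "body": {"increments": [[[0, 0, -0.002, 0, 0, 0, 255], [0, 0, 0, 0, 0, 0, 200], [0, 0, 0, 0, 0, 0, 180], [0, 0, 0, 0, 0, 0, 140], [0, 0, 0, 0, 0, 0, 80], [0, 0, 0, 0, 0, 0, 40], [0, 0, 0, 0, 0, 0, 20], [0, 0, -0.03, 0, 0, 0, 20], [0, 0, -0.06, 0, 0, 0, 20], [0, 0, -0.1, 0, 0, 0, 20], [0, 0, -0.14, 0, 0, 0, 20], [0, 0, -0.14, 0, 0, 0, 20], [0, 0, -0.14, 0, 0, 0, 20], [0, 0, 0, 0, 0, 0, 20], [0, 0, 0, 0, 0, 0, 20]]]}}

```text
clock: 35.65
tcp_pos: [0.5563, 0.1747, 0.2076]
orientation: [0.001, 0.841, 0.541, 0.001]
wrist_force: [-0.6, -0.1, -0.8]
finger_gap: 0.0784
grip_force: 0.0
```

```bash
python3 - <<'E'
from h import *
st();c=shot('wrist')[0];d=shot('side')[0]
u=cv2.resize(d[230:400,180:452],(800,500))
cv2.imwrite('pics/end.png',np.hstack([cv2.resize(c[100:260,250:410],(400,400)),cv2.resize(d[265:325,280:340],(400,400))])[:,:,::-1])
E
```

```text
t 35.65 tcp [0.5563 0.1747 0.2076] yaw 65.48 tilt [0.003  0.0006] F [-0.58 -0.06 -0.81] T [ 0.014  0.019 -0.001] gap 0.0784 grip 0.0 q [0.17 0.33 0.02 1.25 0.   2.17]
```

View pics/end.png

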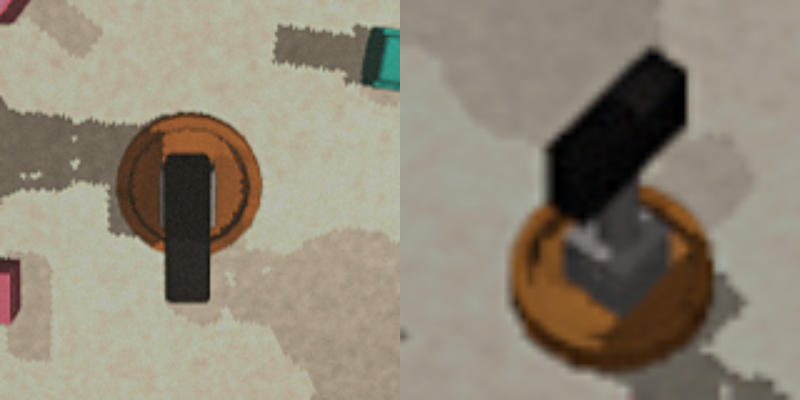

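The picture shows the key standing upright inside its dish, let go, with the gripper clear above it. Handing in.

```bash
python3 -c "
from workcell import ticket
print(ticket.hand_in())"
```

```text
the job is handed in; nothing more can be done
None
```

Job handed in at about 36 s: by the camera, nipple 1 turned one quarter turn and nipple 2 two quarter turns clockwise (each within about 2°), and the key stands upright in its rest, released; no verdict came back.

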